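# Fit the adjustable wrench and snug up the stand's nut

## Robot

A 6-joint arm with a two-finger parallel gripper is mounted at the origin on a cart in front of the work surface, level with it; the furniture and walls round the work are solid. World frame = base frame: x ahead of the robot, y to its left, z up, the work surface at z = 0. Lengths are in mm, angles in rad, forces in N, time in s.
With the tool pointing down it reaches from about 300 to 875 mm from the base axis. Payload 4.2 kg.
Tool frame: the origin (TCP) lies on the mounting face of the last link; the fingertips stand 173 mm ahead of it and the grasp point (between the pads) lies 155 mm ahead of it; x points along the fingers, y is the direction in which the jaws open and shut, and the axes are right-handed (so a half turn about x gives the same grasp; the last joint's range is limited). The gripper opens to 85 mm and grips with 20 to 120 N. Pads are 22 mm wide; open, the fingers measure 114 mm over their backs; the gripper's body (76 mm by 85 mm) begins 54 mm behind the grasp point. The pads swing forward as they close: fully open they stand 13 mm farther back than shut.
Start: joints at [1.21, 0.32, 1.565, -0, 1.257, -0.02], TCP at [192.185, 541.93, 404.738] pointing down, gripper open.
Joint ranges: [-3.11, 3.11], [-0.84, 2.01], [0.21, 2.61], [-1.34, 4.49], [0.05, 2.63], [-2.56, 2.56]. Speed limits (rad/s): [2.57, 2.57, 3.14, 3.14, 3.14, 3.14].

## Interface

Orientations are given as a unit quaternion [x, y, z, w].
In Python, from rig import robot, optics, job, silhouettes gives the robot as it stands.
- The arm moves only by the shell command python3 -m creep 'ROWS' [FORCE]. ROWS is JSON, a list of rows, each a list of 7 numbers: the shift along the tool's x, y, z in cm, then the turn, a rotation vector about the tool's x, y, z in degrees, then the closure, from 0 (fully open) to 1 (shut). In form: [[dx, dy, dz, ax, ay, az, jaw], ...]. A call has exactly 8 rows; each row shifts and turns the commanded pose from where the row before left it, along the tool's axes as they then stand; what a row does not reach is not made up. A row lasts 1/8 s, in which the tool goes at most 62.5 mm and 10.7 degrees, less where a joint would pass 70% of its speed; a pose out of reach is approached as far as the arm can. A call is refused whole if a number of a shift passes 6.25 or a number of a turn 10.7, either way. A call with a gripper value outside its range is refused whole. The fingers move at their own pace and stop on an object; FORCE is the grip in N (left out, the last holds). Time passes only in rows, so rows that do not move let the fingers close, or fill a call up. It gives the time, the measured TCP pose, the force and the opening at its end, in the units of the state.
- robot.sense(): the state, without advancing time (a new reading comes with each control period).
- optics.read_camera(name): name is "scene" or "top"; returns the picture (384x512x3 uint8, blue, green, red); there is no depth.
- optics.calibration(name): a dict with "fx", "fy", "cx", "cy" (pixels), "pose" (4x4, takes a point from camera to world coordinates). Camera axes: x right, y up, looking along -z (the intrinsics and any distortion apply to the point x, -y, -z); pixel columns grow to the right and rows downward; lengths in mm; the calibration is good to about 2 mm. A picture is of the moment at which its call begins. calibration takes no time and is no camera call.
- job.close_job(): hands the job in, once; it reports no verdict.
Trained networks look in the newest picture that a camera, given by its name, has taken for a name from the list of things; names that differ only in an ending like _2 or _b are one class to them, and where a whole thing is asked for, a point or a joint stands for the part that bears it (a point fixed in the world has none). Each returns a list of dicts, best first, with "p" (0 to 1); they miss things now and then, are a little off and sometimes report something else, mostly with a low value. They report only what shows in the picture. A call takes as long as a camera call.
- silhouettes(camera, label): "region" (384x512 bool, what is visible of it) and "bbox" ([left, top, right, bottom] in pixels, round what is visible of it).
The state is a dict: "time_s": time; "q": joint angles; "qvel": joint speeds; "tau": joint torques, N m; "ee_pos": TCP position; "eef_rot": TCP orientation; "force": force on the tool from outside, world axes, zero at the start; "torque": the same for the moment, N m; "width": finger opening in mm.
Only numpy, scipy, OpenCV 4.12 (cv2) and the standard library are available. Lean on these libraries where they do the work, as an engineer would, in place of code of your own. Each camera call takes 0.05 s, during which the arm holds its last target.

## Task

Tighten the brass pivot nut of the tilting tablet stand with the adjustable wrench that sits on it: first roll the wrench's worm by its blue thumb wheel, clockwise seen from above, until both jaws close snugly on the nut. Then press the red handle down until it rests on the rubber stop, so that the nut turns with the wrench. Leave the glue stick standing where it is.

Things in the scene. Friction and masses are not known exactly. Their poses are not given: they have to be found in the camera images.
- thumb_wheel (a point): Centre of the wrench's blue knurled thumb wheel: upright cylinder, 32 mm diameter, 36 mm tall, its top 224 mm above the desk. The wrench rides on the nut of the fixed stand and cannot come off. Axes: x from the wrench's front into the stand, -y along the handle, z along the wheel's axis. The nut's axis is 36 mm away in +y, 76 mm below; nothing else stands higher than 50 mm over that axis.
- handle_grip (a point): Point on top of the red handle grip where to press: 22 mm high, 18 mm thick, 106 mm long, 50 mm of it on either side. Axes as thumb_wheel. The handle starts level, to the robot's right within 0.35 rad, 141 mm above the desk; this point is 160 mm from the nut's axis. It swings down 0.45 rad to the rubber stop, straight below the point 75 mm lower; needs about 3 N and stays where left.
- worm (a joint): Rolling angle of the worm with its thumb wheel, rad, growing clockwise seen from above (0 fully open). Each rad moves both steel jaws 6 mm toward the nut. They touch its flats at 1.25, where the wheel stops. Starts at 0.05 to 0.55, so wide that the wrench would slip round the nut. Takes about 0.2 N m and stays where left.
- nut (a joint): Angle of the brass hex nut (36 mm across flats, axis level, 130 mm above the desk), rad, 0 at the start, growing in the tightening direction, as the wrench turns when its handle goes down. It moves only when the jaws fit; about 0.4 once the handle has gone from level down to the stop.
- glue_stick_mid (a point): Middle (46 mm up) of the upright blue and white glue stick, 24 mm diameter, 92 mm tall, loose on the desk to the left of the stand; a bystander.

How it is judged (in metres and radians):
On the way, in this order (a step that is already met when the one before it is completed fails the run):
1. the worm is rolled until the jaws fit the nut (worm past 1.1 rad, under 1 mm of play at each jaw), the nut not yet turned (value of joint worm above 1.1 rad and value of joint nut below 0.1 rad), for 0.2 s.
2. the wrench turns the nut by more than 0.28 rad (value of joint nut above 0.28 rad), for 0.1 s.
At the end, for the whole second after the job is handed in: The jaws still fit the nut (worm past 1.05 rad), the nut has been turned by more than 0.28 rad (16 degrees), and the wrench handle is down by more than 0.36 rad, at or within 5 degrees of its stop (value of joint worm above 1.05 rad and value of joint nut above 0.28 rad and angle between handle_grip's own z axis and vertical above 0.36 rad); the robot touches nothing.
It fails at once if the glue stick is shoved by more than 30 mm or knocked over (distance of glue_stick_mid from where it was at the start of the episode above 0.03 m or angle between glue_stick_mid's own z axis and vertical above 0.5 rad).
It also fails if it takes over 38 s, if anything falls off the work surface, if the arm or the gripper's body presses on something with over 40 N, if the wrist force passes 120 N, or if a joint passes its speed limit or range.

## Working session

There is one attempt and no reset: what is moved stays moved. The work goes in short steps, Python scripts to look and compute and a shell command to move; the robot and the scene stay as the last step left them, time stands still between calls to the robot, and variables do not carry over. Pictures are saved under pics/ and viewed, and the job is handed in when it is done.

```bash
mkdir -p pics; ls
python3 - <<'E'
from rig import robot, optics, job, silhouettes
import cv2, numpy as np
for c in ("scene","top"):
    im=optics.read_camera(c); cv2.imwrite(f"pics/{c}0.png",im)
    k=optics.calibration(c); print(c,{a:(np.round(b,3).tolist()) for a,b in k.items()})
    for l in ("thumb_wheel","handle_grip","glue_stick_mid"):
        r=silhouettes(c,l)
        for d in r[:2]: print(l,round(d["p"],2),d["bbox"],int(d["region"].sum()))
s=robot.sense(); print(s)
E
```

```text
pics
scene {'fx': 370.04, 'fy': 370.04, 'cx': 255.254, 'cy': 198.93, 'pose': [[0.483, 0.398, -0.78, -222.948], [-0.875, 0.239, -0.421, -296.583], [0.018, 0.886, 0.464, 580.705], [0.0, 0.0, 0.0, 1.0]]}
thumb_wheel 0.67 [284.1, 192.9, 379.5, 268.2] 1933
handle_grip 0.65 [283.3, 193.2, 386.1, 268.1] 2119
glue_stick_mid 0.81 [187.5, 191.3, 200.3, 218.7] 234
top {'fx': 346.378, 'fy': 346.378, 'cx': 247.957, 'cy': 193.302, 'pose': [[0.024, 0.986, -0.165, 379.888], [-1.0, 0.022, -0.012, 78.683], [-0.008, 0.165, 0.986, 1050.528], [0.0, 0.0, 0.0, 1.0]]}
thumb_wheel 0.76 [282.9, 218.9, 370.5, 243.5] 775
handle_grip 0.83 [282.4, 220.0, 376.3, 248.2] 843
{'time_s': 0.4, 'q': array([ 1.21000160e+00,  3.19719916e-01,  1.56469316e+00, -2.76959338e-06,
        1.25736698e+00, -2.00246748e-02]), 'qvel': array([ 0.00245596, -0.00278985, -0.00075866,  0.00052356,  0.00225875,
       -0.00164898]), 'tau': array([-9.87052590e-04, -4.14943743e+01, -2.34099770e+01, -1.11697489e-04,
        2.20698741e-03,  4.61753473e-06]), 'ee_pos': array([192.17741167, 541.91015197, 404.5938855 ]), 'eef_rot': array([ 0.11983278,  0.69687923, -0.11996325,  0.69685598]), 'force': array([0.53720858, 0.55404394, 0.55745554]), 'torque': array([0.02813191, 0.02810499, 0.00338626]), 'width': 85.12164505387969}
```

Run:
```python
import cv2
a=cv2.imread("pics/scene0.png")[150:300,170:410]; cv2.imwrite("pics/sc0.png",cv2.resize(a,None,fx=3.3,fy=3.3,interpolation=2))
a=cv2.imread("pics/top0.png")[160:280,180:400]; cv2.imwrite("pics/tc0.png",cv2.resize(a,None,fx=3.6,fy=3.6,interpolation=2))
```

```text
(no output)
```

View pics/sc0.png

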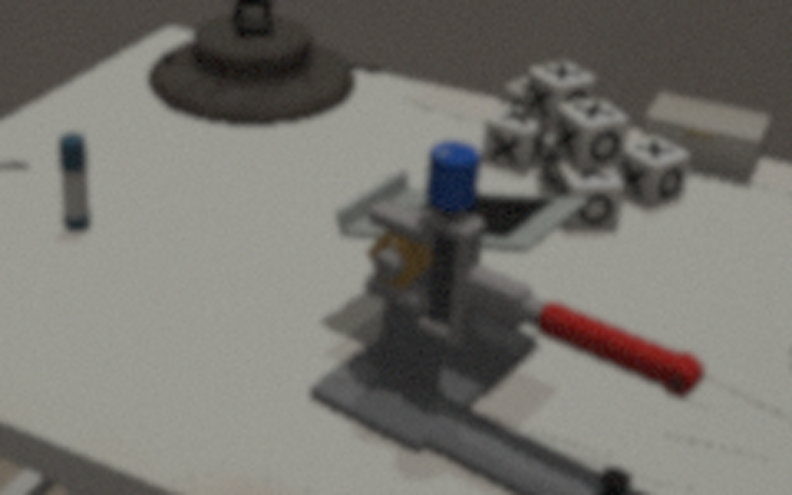

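View pics/tc0.png

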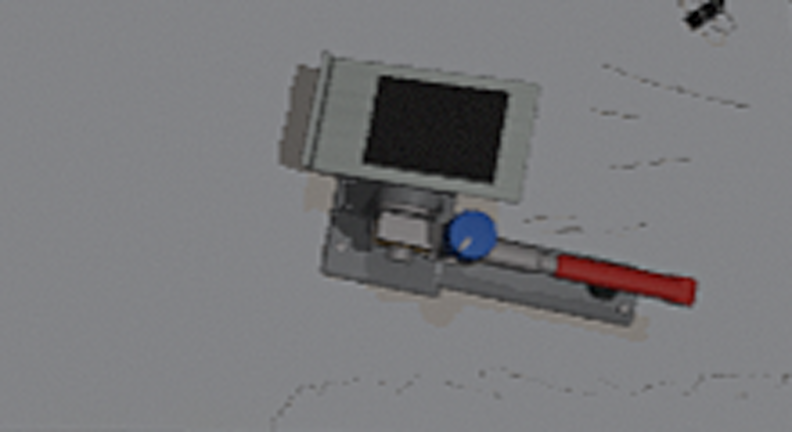

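View pics/scene0.png

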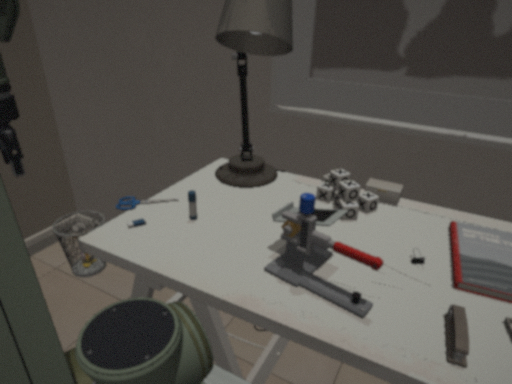

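View pics/top0.png

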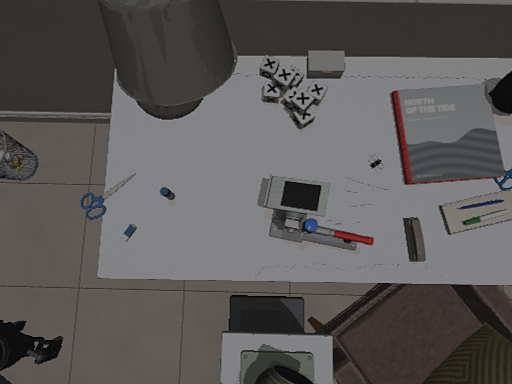

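```bash
cat > h.py <<'E'
from rig import robot, optics, job, silhouettes
import cv2, numpy as np
from scipy.spatial.transform import Rotation as R
from scipy.optimize import least_squares
def proj(k,P):
    T=np.array(k["pose"]); p=(np.asarray(P)-T[:3,3])@T[:3,:3]
    return np.c_[k["cx"]+k["fx"]*p[:,0]/-p[:,2], k["cy"]+k["fy"]*p[:,1]/p[:,2]]
def ray(k,uv,z):
    T=np.array(k["pose"]); d=T[:3,:3]@np.array([(uv[0]-k["cx"])/k["fx"],-(uv[1]-k["cy"])/k["fy"],-1])
    return T[:3,3]+d*(z-T[2,3])/d[2]
def biggest(m):
    n,l,s,c=cv2.connectedComponentsWithStats(m.astype(np.uint8))
    i=1+np.argmax(s[1:,4]); return l==i,c[i],s[i]
def blue(im,box):
    h=cv2.cvtColor(im,cv2.COLOR_BGR2HSV); m=(h[...,0]>105)&(h[...,0]<130)&(h[...,1]>130)&(h[...,2]>50)
    b=np.zeros_like(m); b[box[1]:box[3],box[0]:box[2]]=1; return m&b
def red(im,box):
    h=cv2.cvtColor(im,cv2.COLOR_BGR2HSV); m=((h[...,0]<8)|(h[...,0]>172))&(h[...,1]>130)&(h[...,2]>50)
    b=np.zeros_like(m); b[box[1]:box[3],box[0]:box[2]]=1; return m&b
def cyl(x,y,z0=188,z1=224,r=16):
    t=np.linspace(0,2*np.pi,40); return np.array([[x+r*np.cos(a),y+r*np.sin(a),z] for z in (z0,z1) for a in t])
def hullcen(p):
    h=cv2.convexHull(p.astype(np.float32)); m=cv2.moments(h); return np.array([m["m10"],m["m01"]])/m["m00"], m["m00"]
E
python3 - <<'E'
from h import *
C={}
for c,b in (("scene",(280,180,330,225)),("top",(295,210,330,240))):
    im=cv2.imread(f"pics/{c}0.png"); m,cen,st=biggest(blue(im,b)); C[c]=cen; print(c,cen,st)
K={c:optics.calibration(c) for c in C}
for use in (["top"],["scene"],["top","scene"]):
    s=least_squares(lambda v:np.concatenate([hullcen(proj(K[c],cyl(*v)))[0]-C[c] for c in use]),[450,30])
    print(use,s.x,s.fun,[hullcen(proj(K[c],cyl(*s.x)))[1] for c in use])
w=s.x
im=cv2.imread("pics/top0.png"); m,cen,st=biggest(red(im,(325,220,385,255))); print("red",cen,st)
ys,xs=np.nonzero(m); vx,vy,x0,y0=cv2.fitLine(np.c_[xs,ys].astype(np.float32),2,0,.01,.01).ravel()
t=(xs-x0)*vx+(ys-y0)*vy
A=ray(K["top"],(x0+vx*t.min(),y0+vy*t.min()),132); B=ray(K["top"],(x0+vx*t.max(),y0+vy*t.max()),132)
d=(B-A)[:2]; yaw=np.arctan2(d[1],d[0]); print("A,B",A,B,np.linalg.norm(d),"handle dir",yaw,"yaw of -y",yaw+np.pi/2)
M=(A+B)/2; print("mid",M, "dist wheel->mid",np.linalg.norm(M[:2]-w))
im=cv2.imread("pics/scene0.png"); m,cen,st=biggest(red(im,(325,230,390,280)));ys,xs=np.nonzero(m); print(cen, ray(K["scene"],cen,130))
for l in ("top",):
  optics.read_camera(l);
E
```

```text
scene [307.15121951 203.7804878 ] [301 194  13  20 205]
top [310.9379845  224.66666667] [304 219  14  13 129]
['top'] [455.24126911  29.21481284] [-38.92185343  -4.40615709] [155.7325969869271]
['scene'] [514.96956607 -10.56369782] [ -9.51235206 -17.72434289] [252.2784277140163]
['top', 'scene'] [460.75550905 -10.22161312] [-22.67974065  -6.26374176 -19.21185181  -8.75645894] [162.30225001787767, 278.7285452783108]
red [353.53968254 237.10714286] [334 231  39  14 252]
A,B [ 431.81983404 -139.7965548   132.        ] [ 414.0706176  -238.95294401  132.        ] 100.73243868494382 handle dir -1.7479226564593617 yaw of -y -0.17712632966446518
mid [ 422.94522582 -189.3747494   132.        ] dist wheel->mid 183.09960065584994
[357.60141509 254.7759434 ] [ 425.98573434 -187.94864556  130.        ]
```

Run:
```python
from h import *
C={"scene":np.array([307.15,203.78]),"top":np.array([310.94,224.67])}
K={c:optics.calibration(c) for c in C}
for use in (["top"],["scene"],["top","scene"]):
    s=least_squares(lambda v:np.concatenate([hullcen(proj(K[c],cyl(*v)))[0]-C[c] for c in use]),[450,-60],diff_step=.01,x_scale=[100,100])
    print(use,s.x,s.fun,[hullcen(proj(K[c],cyl(*s.x)))[1] for c in use])
w=s.x
M=np.array([424.2,-188.8]); 
for yaw in (-.177,-.16,-.19):
    d=np.array([np.sin(yaw),-np.cos(yaw)]); r=M-w; print(yaw,"along",r@d,"perp",r[0]*d[1]-r[1]*d[0], np.linalg.norm(r))
```

```text
['top'] [446.86229823 -65.2689849 ] [-5.25589940e-07 -3.35191174e-07] [172.88323716935702]
['scene'] [444.24977597 -62.78176495] [-1.65915827e-06  8.54331773e-07] [306.83897755504586]
['top', 'scene'] [445.89295333 -63.66155514] [-0.66028408  0.38415198  0.67067311 -0.21297822] [172.53723001200706, 306.1879708797205]
-0.177 along 127.00296140076158 perp -0.6800018366133358 127.00478182754038
-0.16 along 126.9961693892328 perp 1.4790427723430675 127.00478182754038
-0.19 along 126.9833900267771 perp -2.3309363716191953 127.00478182754038
```

```bash
cat >> h.py <<'E'
def to(x,y,z):
    s=robot.sense(); r=R.from_quat(s["eef_rot"]); d=np.array([x,y,z])-s["ee_pos"]
    print("t",s["time_s"],"pos",s["ee_pos"].round(1),"q",s["q"].round(3),"F",s["force"].round(2),"M",s["torque"].round(2),"w",round(s["width"],1))
    print("axes x,y,z (cols)\n",r.as_matrix().round(3)); print("need cm",(r.inv().apply(d)/10).round(2),"|",d.round(1))
E
python3 -c "
from h import *
to(446,-64.5,410)"
```

```text
t 0.45 pos [192.2 541.9 404.7] q [ 1.21   0.32   1.565 -0.     1.257 -0.02 ] F [ 0.39 -0.57  0.43] M [ 0.03 -0.06 -0.04] w 85.2
axes x,y,z (cols)
 [[ 0.     0.334  0.943]
 [-0.     0.943 -0.334]
 [-1.    -0.     0.   ]]
need cm [ -0.53 -48.67  44.19] | [ 253.8 -606.4    5.3]
```

```bash
python3 -m creep '[[0,-3,2.75,0,0,0,0],[0,-3,2.75,0,0,0,0],[0,-3,2.75,0,0,0,0],[0,-3,2.75,0,0,0,0],[0,-3,2.75,0,0,0,0],[0,-3,2.75,0,0,0,0],[0,-3,2.75,0,0,0,0],[0,-3,2.75,0,0,0,0]]'
python3 -m creep '[[0,-3,2.75,0,0,0,0],[0,-3,2.75,0,0,0,0],[0,-3,2.75,0,0,0,0],[0,-3,2.75,0,0,0,0],[0,-3,2.75,0,0,0,0],[0,-3,2.75,0,0,0,0],[0,-3,2.75,0,0,0,0],[0,0,0,0,0,0,0]]'
python3 -c "
from h import *
to(446,-64.5,365)"
```

```text
time_s: 1.45
ee_pos: [319.6, 240.9, 404.9]
eef_rot: [0.12, 0.697, -0.12, 0.697]
force: [1.0, 0.4, 0.4]
width: 85.1
time_s: 2.45
ee_pos: [431.3, -21.8, 404.7]
eef_rot: [0.121, 0.696, -0.121, 0.697]
force: [0.0, -0.7, -0.2]
width: 85.3
t 2.45 pos [431.3 -21.8 404.7] q [-0.077  0.092  1.863 -0.     1.185 -1.303] F [ 0.01 -0.68 -0.16] M [ 0.01  0.01 -0.05] w 85.3
axes x,y,z (cols)
 [[ 0.     0.338  0.941]
 [-0.     0.941 -0.338]
 [-1.    -0.     0.001]]
need cm [ 3.97 -3.52  2.82] | [ 14.7 -42.7 -39.7]
```

```bash
python3 -m creep '[[0,-1.75,1.4,0,0,0,0],[0,-1.75,1.4,0,0,0,0],[0,0,0,10,0,0,0],[0,0,0,10,0,0,0],[0,0,0,10,0,0,0],[0,0,0,0,0,0,0.3],[0,0,0,0,0,0,0.3],[0,0,0,0,0,0,0.3]]'
python3 - <<'E'
from h import *
to(446,-64.5,365)
for c,b in (("scene",(270,130,390,260)),("top",(260,180,350,260))):
    im=optics.read_camera(c); a=im[b[1]:b[3],b[0]:b[2]]; cv2.imwrite(f"pics/{c}1.png",cv2.resize(a,None,fx=4.5,fy=4.5,interpolation=2))
E
```

```text
time_s: 3.45
ee_pos: [445.2, -62.2, 404.7]
eef_rot: [0.296, 0.642, -0.296, 0.642]
force: [-0.7, 0.6, 0.6]
width: 59.4
t 3.45 pos [445.2 -62.2 404.7] q [-0.164  0.121  1.83   0.     1.191 -0.872] F [-0.71  0.6   0.58] M [-0.02 -0.   -0.03] w 59.4
axes x,y,z (cols)
 [[ 0.    0.76  0.65]
 [ 0.    0.65 -0.76]
 [-1.    0.   -0.  ]]
need cm [ 3.97 -0.09  0.23] | [  0.8  -2.3 -39.7]
```

View pics/scene1.png

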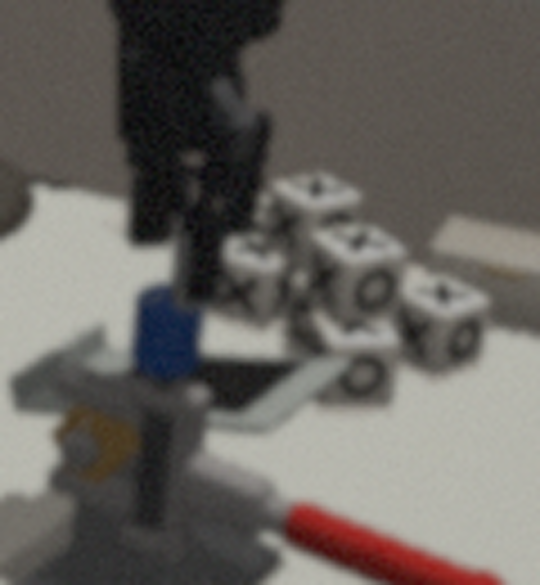

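View pics/top1.png

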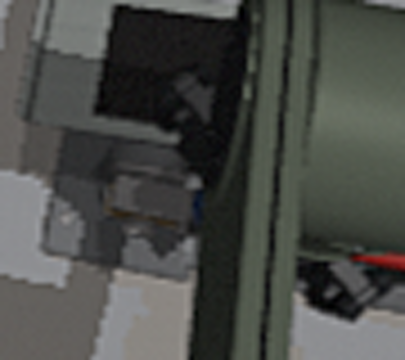

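```bash
python3 -m creep '[[1,0,0.2,0,0,0,0.3],[1,0,0,0,0,0,0.3],[1,0,0,0,0,0,0.3],[1,0,0,0,0,0,0.3],[0,0,0,0,0,0,0.45],[0,0,0,0,0,0,0.55],[0,0,0,0,0,0,0.55],[0,0,0,0,0,0,0.55]]' 40
python3 - <<'E'
from h import *
to(446,-64.5,365)
for c,b in (("scene",(270,130,390,260)),):
    im=optics.read_camera(c); a=im[b[1]:b[3],b[0]:b[2]]; cv2.imwrite(f"pics/{c}2.png",cv2.resize(a,None,fx=4.5,fy=4.5,interpolation=2))
E
```

```text
time_s: 4.55
ee_pos: [446.6, -63.9, 365.0]
eef_rot: [0.296, 0.642, -0.296, 0.642]
force: [0.3, 0.1, 0.8]
width: 38.3
t 4.55 pos [446.6 -63.9 365. ] q [-0.168  0.157  1.894  0.     1.09  -0.874] F [0.32 0.11 0.81] M [ 0.02 -0.01  0.01] w 38.3
axes x,y,z (cols)
 [[ 0.001  0.761  0.649]
 [-0.     0.649 -0.761]
 [-1.     0.001  0.001]]
need cm [-0.   -0.08  0.  ] | [-0.6 -0.6  0. ]
```

View pics/scene2.png

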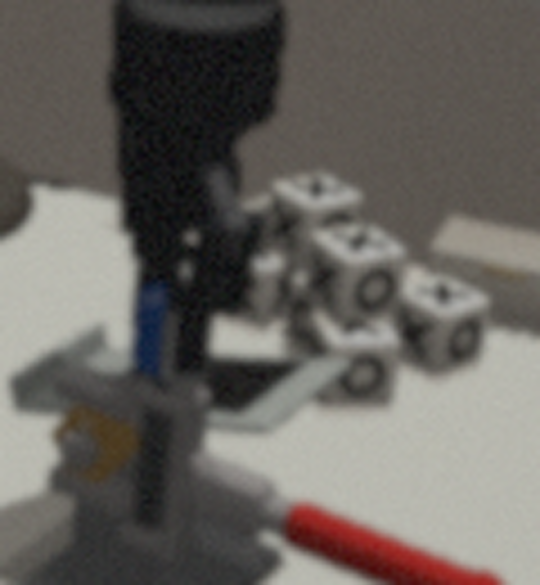

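```bash
python3 -m creep '[[0,0,0,0,0,0,0.6],[0,0,0,0,0,0,0.63],[0,0,0,0,0,0,0.66],[0,0,0,0,0,0,0.7],[0,0,0,0,0,0,0.75],[0,0,0,0,0,0,0.75],[0,0,0,0,0,0,0.75],[0,0,0,0,0,0,0.75]]' 40
python3 -c "
from h import *
to(446,-64.5,365)"
```

```text
time_s: 5.6
ee_pos: [446.9, -63.9, 365.1]
eef_rot: [0.296, 0.642, -0.296, 0.643]
force: [2.8, 0.4, 3.9]
width: 31.3
t 5.6 pos [446.9 -63.9 365.1] q [-0.168  0.157  1.893  0.     1.089 -0.874] F [2.81 0.44 3.95] M [ 0.39 -0.86 -0.02] w 31.3
axes x,y,z (cols)
 [[ 0.002  0.761  0.649]
 [ 0.     0.649 -0.761]
 [-1.     0.001  0.001]]
need cm [ 0.01 -0.1  -0.01] | [-0.9 -0.6 -0.1]
```

```bash
python3 -m creep '[[0,0,0,5,0,0,0.75],[0,0,0,5,0,0,0.75],[0,0,0,5,0,0,0.75],[0,0,0,5,0,0,0.75],[0,0,0,5,0,0,0.75],[0,0,0,5,0,0,0.75],[0,0,0,5,0,0,0.75],[0,0,0,0,0,0,0.75]]' 60
python3 -c "
from h import *
to(446,-64.5,365)"
```

```text
time_s: 6.6
ee_pos: [446.9, -64.0, 365.0]
eef_rot: [0.476, 0.523, -0.475, 0.524]
force: [4.2, -1.1, 5.1]
width: 30.8
t 6.6 pos [446.9 -64.  365. ] q [-0.168  0.158  1.893 -0.     1.09  -0.264] F [ 4.16 -1.12  5.14] M [ 0.22 -0.38 -0.18] w 30.8
axes x,y,z (cols)
 [[ 0.001  0.995  0.096]
 [-0.     0.096 -0.995]
 [-1.     0.001  0.   ]]
need cm [ 0.   -0.09  0.04] | [-0.9 -0.5 -0. ]
```

```bash
python3 -m creep '[[0,0,0,3,0,0,0.75],[0,0,0,3,0,0,0.75],[0,0,0,3,0,0,0.75],[0,0,0,3,0,0,0.75],[0,0,0,0,0,0,0.75],[0,0,0,0,0,0,0.75],[0,0,0,0,0,0,0.75],[0,0,0,0,0,0,0.75]]' 60
python3 -c "
from h import *
to(446,-64.5,365)"
```

```text
time_s: 7.6
ee_pos: [446.9, -64.0, 365.0]
eef_rot: [0.527, 0.471, -0.527, 0.472]
force: [5.3, -0.3, 5.7]
width: 30.5
t 7.6 pos [446.9 -64.  365. ] q [-0.168  0.158  1.893 -0.     1.09  -0.056] F [ 5.35 -0.31  5.73] M [ 0.34 -0.19  0.2 ] w 30.5
axes x,y,z (cols)
 [[ 0.001  0.994 -0.111]
 [-0.    -0.111 -0.994]
 [-1.     0.001  0.   ]]
need cm [ 0.   -0.08  0.06] | [-0.9 -0.5 -0. ]
```

```bash
python3 -m creep '[[0,0,0,3,0,0,0.75],[0,0,0,3,0,0,0.75],[0,0,0,3,0,0,0.75],[0,0,0,3,0,0,0.75],[0,0,0,0,0,0,0.75],[0,0,0,0,0,0,0.75],[0,0,0,0,0,0,0.75],[0,0,0,0,0,0,0.75]]' 60
python3 -c "
from h import *
to(446,-64.5,365)"
```

```text
time_s: 8.6
ee_pos: [447.1, -63.8, 364.8]
eef_rot: [0.574, 0.413, -0.573, 0.414]
force: [6.3, 0.3, 1.8]
width: 30.1
t 8.6 pos [447.1 -63.8 364.8] q [-1.670e-01  1.580e-01  1.893e+00  1.000e-03  1.088e+00  1.540e-01] F [6.33 0.32 1.82] M [ 0.32 -0.8   0.13] w 30.1
axes x,y,z (cols)
 [[ 0.002  0.949 -0.316]
 [ 0.    -0.316 -0.949]
 [-1.     0.002 -0.001]]
need cm [-0.02 -0.08  0.1 ] | [-1.1 -0.7  0.2]
```

```bash
python3 -m creep '[[0,0,0,2,0,0,0.75],[0,0,0,2,0,0,0.75],[0,0,0,2,0,0,0.75],[0,0,0,2,0,0,0.75],[0,0,0,2,0,0,0.75],[0,0,0,2,0,0,0.75],[0,0,0,2,0,0,0.75],[0,0,0,2,0,0,0.75]]' 60
python3 - <<'E'
from h import *
to(446,-64.5,365)
for c,b in (("scene",(270,180,350,260)),):
    im=optics.read_camera(c); a=im[b[1]:b[3],b[0]:b[2]]; cv2.imwrite(f"pics/{c}3.png",cv2.resize(a,None,fx=7,fy=7,interpolation=2))
    im=cv2.imread("pics/scene0.png"); a=im[b[1]:b[3],b[0]:b[2]]; cv2.imwrite(f"pics/{c}0z.png",cv2.resize(a,None,fx=7,fy=7,interpolation=2))
E
```

```text
time_s: 9.6
ee_pos: [447.9, -63.4, 364.4]
eef_rot: [0.627, 0.33, -0.624, 0.33]
force: [11.0, 3.4, -1.3]
width: 30.6
t 9.6 pos [447.9 -63.4 364.4] q [-0.167  0.159  1.893  0.002  1.086  0.432] F [11.05  3.42 -1.34] M [ 0.88 -1.16  1.36] w 30.6
axes x,y,z (cols)
 [[ 0.004  0.826 -0.564]
 [ 0.001 -0.564 -0.826]
 [-1.     0.003 -0.003]]
need cm [-0.06 -0.09  0.2 ] | [-1.9 -1.1  0.6]
```

View pics/scene3.png

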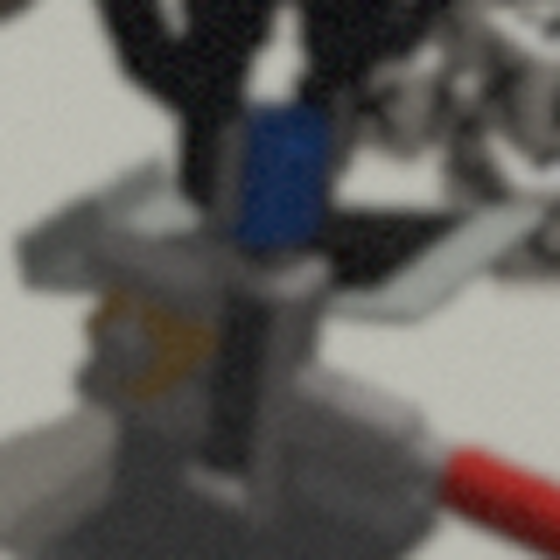

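View pics/scene0z.png

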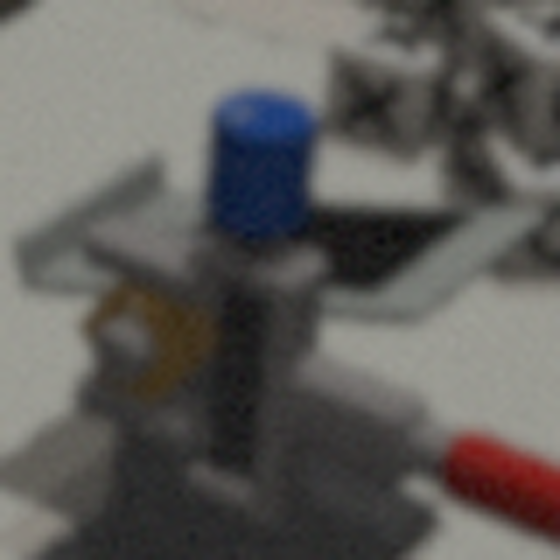

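```bash
python3 -m creep '[[0,0,0,-1.5,0,0,0.75],[0,0,0,0,0,0,0.65],[0,0,0,0,0,0,0.5],[0,0,0,0,0,0,0.3],[0,0,0,0,0,0,0.3],[-2,0,0,0,0,0,0.3],[-2,0,0,0,0,0,0.3],[-1,0,0,0,0,0,0.3]]'
python3 - <<'E'
from h import *
to(424.4,-186.6,410)
for c,b in (("scene",(270,180,350,260)),):
    im=optics.read_camera(c); cv2.imwrite(f"pics/scene4f.png",im);a=im[b[1]:b[3],b[0]:b[2]]; cv2.imwrite(f"pics/{c}4.png",cv2.resize(a,None,fx=7,fy=7,interpolation=2))
    for n in ("0","4f"):
        m,cen,st=biggest(red(cv2.imread(f"pics/scene{n}.png"),(325,230,390,280))); print(n,cen,st)
E
```

```text
time_s: 10.65
ee_pos: [446.4, -64.0, 415.5]
eef_rot: [0.622, 0.337, -0.621, 0.337]
force: [-0.4, 0.1, 0.1]
width: 59.8
t 10.65 pos [446.4 -64.  415.5] q [-0.168  0.115  1.808 -0.     1.217  0.408] F [-0.35  0.08  0.12] M [-0.04 -0.01 -0.02] w 59.8
axes x,y,z (cols)
 [[ 0.001  0.838 -0.545]
 [-0.    -0.545 -0.838]
 [-1.     0.001 -0.   ]]
need cm [ 0.55  4.84 11.48] | [ -22.  -122.6   -5.5]
0 [357.60141509 254.7759434 ] [334 243  48  26 424]
4f [356.93411765 257.71058824] [333 245  48  27 425]
```

View pics/scene4.png

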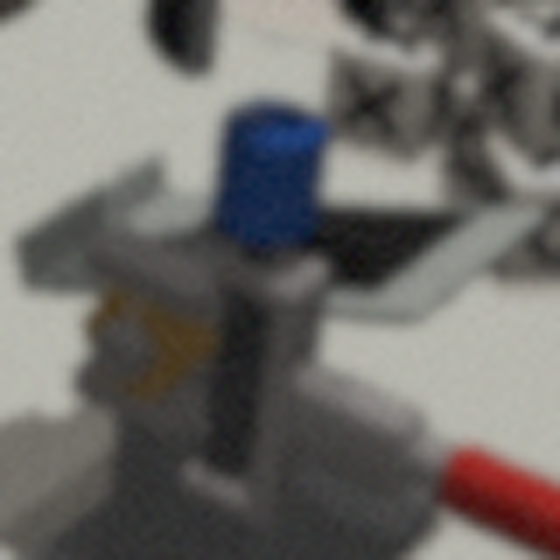

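```bash
python3 -m creep '[[0,1.26,2.98,0,0,0,0.3],[0,1.26,2.98,0,0,0,0.3],[0,1.26,2.98,0,0,0,0.5],[0,1.26,2.98,0,0,0,1],[0,0,0,-8,0,0,1],[0,0,0,-8,0,0,1],[0,0,0,-7,0,0,1],[0,0,0,0,0,0,1]]'
python3 -c "
from h import *
to(423.6,-191.5,315)"
```

```text
time_s: 11.7
ee_pos: [423.6, -191.3, 414.0]
eef_rot: [-0.542, -0.454, 0.542, -0.454]
force: [-0.2, 0.4, 0.1]
width: -0.1
t 11.7 pos [ 423.6 -191.3  414. ] q [-0.449  0.139  1.784  0.     1.22  -0.273] F [-0.18  0.44  0.11] M [-0.01  0.03  0.09] w -0.1
axes x,y,z (cols)
 [[-0.001  0.984 -0.176]
 [ 0.001 -0.176 -0.984]
 [-1.    -0.001 -0.   ]]
need cm [9.9  0.02 0.02] | [  0.   -0.2 -99. ]
```

```bash
python3 -m creep '[[2.3,0,0,0,0,0,1],[2.3,0,0,0,0,0,1],[2.3,0,0,0,0,0,1],[2.3,0,0,0,0,0,1],[0.7,0,0,0,0,0,1],[0.7,0,0,0,0,0,1],[0.7,0,0,0,0,0,1],[0.7,0,0,0,0,0,1]]'
python3 - <<'E'
from h import *
to(423.6,-191.5,240)
im=optics.read_camera("scene"); a=im[130:330,230:430]; cv2.imwrite("pics/s5.png",cv2.resize(a,None,fx=3,fy=3,interpolation=2))
E
```

```text
time_s: 12.7
ee_pos: [424.0, -191.4, 294.8]
eef_rot: [0.542, 0.454, -0.542, 0.455]
force: [0.8, 0.2, 1.6]
width: -0.0
t 12.7 pos [ 424.  -191.4  294.8] q [-0.449  0.254  1.969  0.     0.917 -0.274] F [0.78 0.22 1.6 ] M [ 0.13  0.03 -0.03] w -0.0
axes x,y,z (cols)
 [[ 0.001  0.985 -0.174]
 [-0.    -0.174 -0.985]
 [-1.     0.001  0.   ]]
need cm [ 5.48 -0.05  0.02] | [ -0.4  -0.1 -54.8]
```

View pics/s5.png

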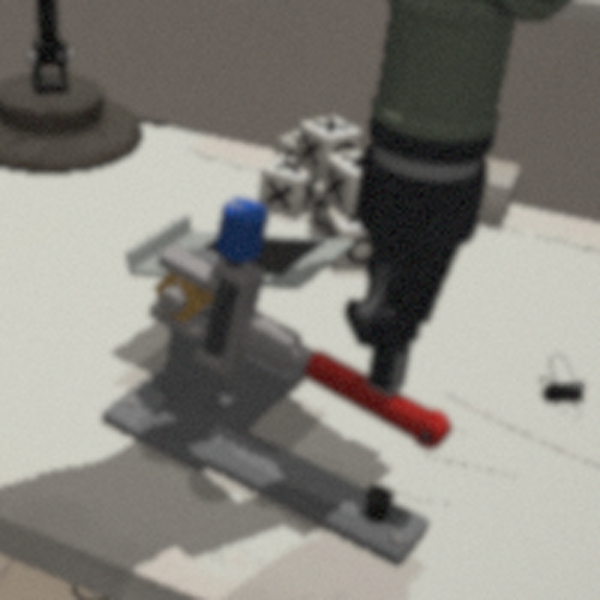

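```bash
python3 -m creep '[[0.6,0,0,0,0,0,1],[0.6,0,0,0,0,0,1],[0.6,0,0,0,0,0,1],[0.6,0,0,0,0,0,1],[0.6,0,0,0,0,0,1],[0.6,0,0,0,0,0,1],[0.6,0,0,0,0,0,1],[0.3,0,0,0,0,0,1]]'
python3 -c "
from h import *
to(423.6,-191.5,240)"
```

```text
time_s: 13.75
ee_pos: [423.8, -191.3, 249.2]
eef_rot: [-0.542, -0.455, 0.542, -0.454]
force: [0.2, 0.3, 1.4]
width: 0.1
t 13.75 pos [ 423.8 -191.3  249.2] q [-0.449  0.315  2.027  0.     0.8   -0.274] F [0.18 0.33 1.39] M [0.08 0.04 0.02] w 0.1
axes x,y,z (cols)
 [[-0.     0.985 -0.174]
 [ 0.    -0.174 -0.985]
 [-1.    -0.    -0.   ]]
need cm [ 0.92 -0.01  0.02] | [-0.2 -0.2 -9.2]
```

```bash
python3 -m creep '[[0.2,0,0,0,0,0,1],[0.2,0,0,0,0,0,1],[0.2,0,0,0,0,0,1],[0.2,0,0,0,0,0,1],[0.1,0,0,0,0,0,1],[0.1,0,0,0,0,0,1],[0.1,0,0,0,0,0,1],[0.1,0,0,0,0,0,1]]'
python3 -c "
from h import *
to(423.6,-191.5,235)"
```

```text
time_s: 14.75
ee_pos: [424.0, -191.3, 238.2]
eef_rot: [0.542, 0.454, -0.542, 0.454]
force: [-1.5, 1.2, 12.9]
width: -0.2
t 14.75 pos [ 424.  -191.3  238.2] q [-0.449  0.331  2.04   0.     0.77  -0.274] F [-1.46  1.17 12.91] M [0.37 0.33 0.06] w -0.2
axes x,y,z (cols)
 [[ 0.     0.985 -0.174]
 [ 0.    -0.174 -0.985]
 [-1.     0.    -0.   ]]
need cm [ 0.32 -0.03  0.02] | [-0.4 -0.2 -3.2]
```

```bash
python3 -m creep '[[0.1,0,0,0,0,0,1],[0.1,0,0,0,0,0,1],[0,0,0,0,0,0,1],[0,0,0,0,0,0,1],[0,0,0,0,0,0,1],[0,0,0,0,0,0,1],[0,0,0,0,0,0,1],[0,0,0,0,0,0,1]]'
python3 -m creep '[[-0.5,0,0,0,0,0,1],[-2,0,0,0,0,0,1],[-4,0,0,0,0,0,1],[-4,0,0,0,0,0,1],[-4,0,0,0,0,0,1],[-4,0,0,0,0,0,1],[-3,0,0,0,0,0,1],[0,0,0,0,0,0,1]]'
python3 - <<'E'
from h import *
to(423.6,-191.5,235)
im=optics.read_camera("scene"); cv2.imwrite("pics/scene6.png",im); a=im[130:330,230:430]; cv2.imwrite("pics/s6.png",cv2.resize(a,None,fx=3,fy=3,interpolation=2))
K=optics.calibration("scene")
m,cen,st=biggest(red(im,(310,220,400,300))); print(cen,st)
# predict red axis centre for tilt th
d=np.array([-.174,-.985,0]); n=np.array([452.3,-29,130])
for th in (0,.03,.3,.36,.4,.45,.5):
    print(th,proj(K,[n+d*a*np.cos(th)-np.array([0,0,a*np.sin(th)]) for a in (107,160,213)]).round(1).tolist())
E
```

```text
time_s: 15.75
ee_pos: [423.9, -191.3, 237.9]
eef_rot: [0.542, 0.454, -0.541, 0.455]
force: [-4.8, 3.0, 22.1]
width: -0.1
time_s: 16.75
ee_pos: [424.1, -191.5, 452.4]
eef_rot: [0.542, 0.453, -0.541, 0.456]
force: [0.6, 1.1, -0.7]
width: -0.1
t 16.75 pos [ 424.1 -191.5  452.4] q [-0.449  0.115  1.714 -0.     1.308 -0.274] F [ 0.6   1.14 -0.73] M [-0.   -0.02  0.07] w -0.1
axes x,y,z (cols)
 [[ 0.004  0.985 -0.174]
 [-0.002 -0.174 -0.985]
 [-1.     0.004  0.001]]
need cm [ 2.174e+01 -1.400e-01 -2.000e-02] | [  -0.5   -0.  -217.4]
[345.66747573 279.52184466] [326 261  39  38 412]
0 [[333.7, 245.3], [356.8, 255.0], [381.7, 265.4]]
0.03 [[333.5, 246.6], [356.4, 256.8], [381.1, 267.9]]
0.3 [[330.0, 256.5], [350.4, 271.8], [371.9, 287.9]]
0.36 [[328.9, 258.4], [348.5, 274.6], [369.0, 291.5]]
0.4 [[328.0, 259.6], [347.1, 276.3], [367.0, 293.8]]
0.45 [[326.9, 261.0], [345.2, 278.3], [364.3, 296.4]]
0.5 [[325.7, 262.3], [343.3, 280.2], [361.5, 298.7]]
```

View pics/s6.png

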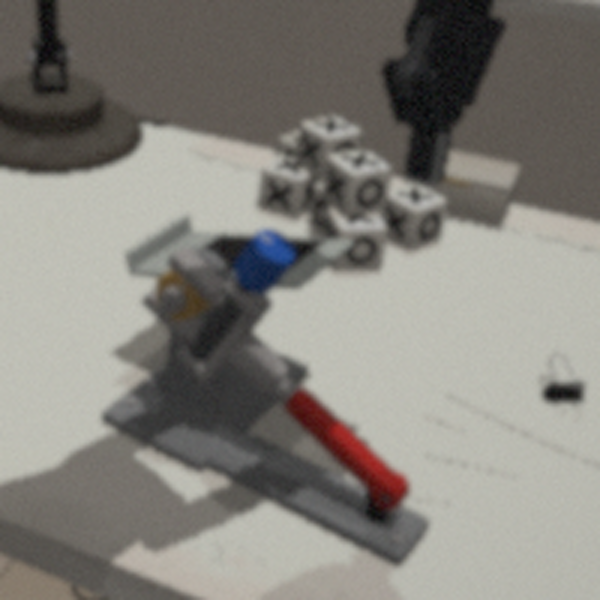

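Run:
```python
from h import *
o=[]
for n in ("0","4f","6"):
    a=cv2.imread(f"pics/scene{n}.png")[212:248,274:312]; o.append(cv2.convertScaleAbs(cv2.resize(a,(260,250),interpolation=cv2.INTER_CUBIC),alpha=1.6))
cv2.imwrite("pics/nut.png",np.hstack(o))
r=silhouettes("scene","glue_stick_mid"); print([(d["p"],d["bbox"]) for d in r[:1]])
```

```text
[(0.64, [188.9, 191.6, 197.2, 215.8])]
```

View pics/nut.png

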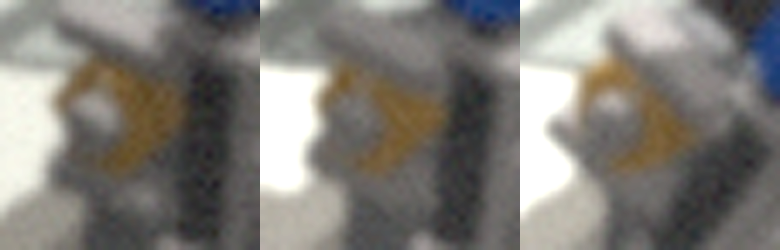

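```bash
python3 -c "
from rig import job
print(job.close_job())"
```

```text
the job is handed in; nothing more can be done
None
```

I gripped the blue wheel from above and rolled it about 75° (1.31 rad) clockwise. I then pressed the red handle down onto the rubber stop with closed fingertips, lifted clear and handed in at about 17 s.

**Worm:** near the end of the roll the wrist moment rose from about 0.2 to 1.4 N m, which I read as the wheel reaching its stop. The picture also shows the jaws closed on the nut. The worm angle itself could not be read directly.

**Handle:** it lies at about 0.45 rad on the stop, judged by matching the red grip in the scene picture to its expected position. The upward force rose to 22 N there.

**Nut:** the before and after close-ups show it turned with the jaws. The picture is too coarse to give the angle. Rolling the wheel had already tipped the handle about 0.03 rad before I pressed, within the 0.1 rad the nut was allowed at that stage.

**Glue stick:** the network found it upright in about the same place as at the start.

**Robot:** the tool was more than 200 mm above the handle with near-zero wrist force at the end. No check failed.

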